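# Find the milling jar with the forgotten ball

## Task

One of the three closed milling jars in the stand still has a loose steel grinding ball in it. Working along from the robot's left to its right, lift each jar clear and give it a brisk shake, laying every silent one back in its own place; then hold the one that rattles out forward, level and still, well clear above the round sieve so that the analyst opposite can unscrew it there, and finish while still holding it. Leave everything else where it stands.

Things in the scene. Friction and masses are not known exactly. Their poses are not given: they have to be found in the camera images.
- jar_left: closed mill jar lying in the left place: silver cylinder 54 mm wide, 104 mm long, blue screw lid on one end (stays shut), 0.3 to 0.52 kg empty. Origin: its middle, on its axis; x along the axis to the lid. One of the three, any, hides a loose 30 mm, 0.11 kg ball in its 92 mm bore: swung 100 mm end to end, or tipped, it runs over, knocks and shifts the balance, up to 0.03 N m either way
- jar_centre: closed mill jar lying in the centre place: silver cylinder 54 mm wide, 104 mm long, blue screw lid on one end (stays shut), 0.3 to 0.52 kg empty. Origin: its middle, on its axis; x along the axis to the lid. One of the three, any, hides a loose 30 mm, 0.11 kg ball in its 92 mm bore: swung 100 mm end to end, or tipped, it runs over, knocks and shifts the balance, up to 0.03 N m either way
- jar_right: closed mill jar lying in the right place: silver cylinder 54 mm wide, 104 mm long, blue screw lid on one end (stays shut), 0.3 to 0.52 kg empty. Origin: its middle, on its axis; x along the axis to the lid. One of the three, any, hides a loose 30 mm, 0.11 kg ball in its 92 mm bore: swung 100 mm end to end, or tipped, it runs over, knocks and shifts the balance, up to 0.03 N m either way
- stand: fixed grey stand: base plate 130 (x) by 330 (y) by 8 mm, with three places 110 mm apart in a row along its y axis, each a pair of V cradles (14 mm thick, 74 mm apart, reaching 31 mm above the bench) that centre a jar lying along x; free gap of 60 mm between the two cradles. Origin: centre of its underside; +y points to the left place as seen from the robot
- place_left (a point): where the middle of a jar lying home in the left place belongs, 42 mm above the bench; axes as the stand's
- place_centre (a point): where the middle of a jar lying home in the centre place belongs, 42 mm above the bench; axes as the stand's
- place_right (a point): where the middle of a jar lying home in the right place belongs, 42 mm above the bench; axes as the stand's
- sieve: round stainless test sieve on its receiver pan, 100 mm diameter, 62 mm high, loose, 0.45 kg, on the far side of the bench beyond the stand. Origin: centre of its underside, on the bench
- bottle: bystander: amber reagent bottle with blue cap, 66 mm diameter, 145 mm tall, standing on the bench far left. Origin: centre of its underside
- beaker: bystander: empty glass beaker, 68 mm wide at the rim, 85 mm tall, standing on the bench far right. Origin: centre of its underside
- brush: bystander: sieve brush, 190 mm long, lying on the bench to the right of the stand. Origin: centre of its underside
Things that resemble listed ones, but are neither listed nor needed, are in the scene too. Leave any red look-alike of the jar_centre alone. What is shaped like the sieve but green is not meant.

How it is judged:
On the way, in this order (a step that is already met when the one before it is completed fails the run):
1. the left jar, lifted clear of the stand in the gripper, is shaken (faster than 0.25 m/s or 1 rad/s) (height (world z) of jar_left above 0.08 m and contact force between the fingers and jar_left above 1 N and (linear speed of jar_left above 0.25 m/s or angular speed of jar_left above 1 rad/s)), for 0.05 s.
2. the centre jar, lifted clear of the stand in the gripper, is shaken (faster than 0.25 m/s or 1 rad/s) (height (world z) of jar_centre above 0.08 m and contact force between the fingers and jar_centre above 1 N and (linear speed of jar_centre above 0.25 m/s or angular speed of jar_centre above 1 rad/s)), for 0.05 s.
3. the right jar, lifted clear of the stand in the gripper, is shaken (faster than 0.25 m/s or 1 rad/s) (height (world z) of jar_right above 0.08 m and contact force between the fingers and jar_right above 1 N and (linear speed of jar_right above 0.25 m/s or angular speed of jar_right above 1 rad/s)), for 0.05 s.
At the end, for the whole second after the job is handed in: The jar with the ball inside is gripped and still above the sieve: middles within 40 mm of each other seen from above, its axis 120 to 400 mm above the bench and within 0.25 rad of level. The other two lie at rest in their own cradles, within 25 mm and 0.1 rad of home (((contact force between any of jar_left_c0, jar_left_c1, jar_left_c2 and anything else above 0.1 N and contact force between the fingers and jar_left above 1 N and horizontal distance between jar_left and sieve below 0.04 m and height (world z) of jar_left between 0.12 and 0.4 m and angle between jar_left's own x axis and vertical between 1.32 and 1.82 rad and linear speed of jar_left below 0.03 m/s and distance between jar_centre and place_centre below 0.025 m and angle between the x axis of each of jar_centre, jar_right and the x axis of stand, either way round below 0.1 rad and linear speed of each of jar_centre, jar_right below 0.02 m/s and distance between jar_right and place_right below 0.025 m) or (contact force between any of jar_centre_c0, jar_centre_c1, jar_centre_c2 and anything else above 0.1 N and contact force between the fingers and jar_centre above 1 N and horizontal distance between jar_centre and sieve below 0.04 m and height (world z) of jar_centre between 0.12 and 0.4 m and angle between jar_centre's own x axis and vertical between 1.32 and 1.82 rad and linear speed of jar_centre below 0.03 m/s and distance between jar_left and place_left below 0.025 m and angle between the x axis of each of jar_left, jar_right and the x axis of stand, either way round below 0.1 rad and linear speed of each of jar_left, jar_right below 0.02 m/s and distance between jar_right and place_right below 0.025 m) or (contact force between any of jar_right_c0, jar_right_c1, jar_right_c2 and anything else above 0.1 N and contact force between the fingers and jar_right above 1 N and horizontal distance between jar_right and sieve below 0.04 m and height (world z) of jar_right between 0.12 and 0.4 m and angle between jar_right's own x axis and vertical between 1.32 and 1.82 rad and linear speed of jar_right below 0.03 m/s and distance between jar_left and place_left below 0.025 m and angle between the x axis of each of jar_left, jar_centre and the x axis of stand, either way round below 0.1 rad and linear speed of each of jar_left, jar_centre below 0.02 m/s and distance between jar_centre and place_centre below 0.025 m))); the arm keeps its last pose, push and grip.
It fails at once if the sieve is disturbed (moved more than 20 mm) (distance of sieve from where it was at the start of the episode above 0.02 m).
It fails at once if the bottle is disturbed (moved more than 20 mm) (distance of bottle from where it was at the start of the episode above 0.02 m).
It fails at once if the beaker is disturbed (moved more than 20 mm) (distance of beaker from where it was at the start of the episode above 0.02 m).
It fails at once if the brush is disturbed (moved more than 20 mm) (distance of brush from where it was at the start of the episode above 0.02 m).
It also fails if it takes over 72 s, if anything falls off the work surface, if the arm or the gripper's body presses on something with over 40 N, if the wrist force passes 120 N, or if a joint passes its speed limit or range.

## Robot

A 6-joint arm with a two-finger parallel gripper is mounted at the origin on the work surface. World frame = base frame: x ahead of the robot, y to its left, z up, the work surface at z = 0. Lengths are in m, angles in rad, forces in N, time in s.
With the tool pointing down it reaches from about 0.35 to 0.975 m from the base axis. Payload 4.9 kg.
Tool frame: the origin (TCP) lies on the centre line of the jaws, within the pads' length; the fingertips stand 25 mm ahead of it and the grasp point (between the pads) lies 6 mm ahead of it; z points along the fingers, y is the line along which they close (so a half turn about z gives the same grasp; the last joint's range is limited). The gripper opens to 85 mm and grips with 20 to 120 N. Pads are 22 mm wide; open, the fingers measure 114 mm over their backs; the gripper's body (76 mm by 85 mm) begins 54 mm behind the grasp point. The pads swing forward as they close: fully open they stand 13 mm farther back than shut.
Start: joints at [1.176, 0.053, 1.613, -0, 1.476, -0.119], TCP at [0.17, 0.601, 0.256] pointing down, gripper open.
Joint ranges: [-3.01, 3.01], [-1.01, 2.22], [0.06, 2.58], [-1.02, 4.17], [0.09, 2.62], [-3.14, 3.14]. Speed limits (rad/s): [2.57, 2.57, 3.14, 3.14, 3.14, 3.14].

## Interface

Orientations are given as a unit quaternion [w, x, y, z].
In Python, from plant import state, grab_frame, get_calibration, job gives the robot as it stands. The module is installed in compiled form; this text tells all that it offers.
- The arm moves only by the tool move_arm, never from a script. Its argument "targets" is a list that holds one entry, the list of rows, each a list of 5 numbers: the opening in per cent of the stroke, from 0 (shut) to 100 (fully open), then the shift along the tool's x, y, z as a fraction of full scale, then the turn about the tool's z as a fraction of full scale. A call has 1 to 5 rows; each row shifts and turns the commanded pose from where the row before left it, along the tool's axes as they then stand; what a row does not reach is not made up. Full scale, the value 1, is 0.6 m for a shift and 6 degrees for a turn. A row lasts 1/12 s, in which the tool goes at most 41.7 mm and 7.16 degrees, less where a joint would pass 70% of its speed; a pose out of reach is approached as far as the arm can. A call with a number of a shift or a turn outside -1 to 1 is refused whole. A call with a gripper value outside its range is refused whole. The fingers move at their own pace and stop on an object; the grip force is fixed at half the most. Time passes only in rows, so rows that do not move let the fingers close. It gives the time, the measured TCP pose, the force, the opening and the grip force at its end, in the units of the state.
- state(): the state, without advancing time (a new reading comes with each control period).
- grab_frame(name): name is "side" or "top"; returns the picture (420x560x3 uint8, red, green, blue); there is no depth.
- get_calibration(name): a dict with "vertical_fov" (degrees; the focal length in pixels is half the picture's height over the tangent of half this angle, whatever the lens; pixels are square), "cx", "cy" (the principal point, pixels), "R" (3x3) and "t" (3): a world point X has camera coordinates R X + t. Camera axes: x right, y down, z forward; pixel columns grow to the right and rows downward; lengths in m; the calibration is good to about 2 mm. A picture is of the moment at which its call begins. get_calibration takes no time and is no camera call.
- job.job_done(): hands the job in; it is judged then, once.
The state is a dict: "time": time; "joint_pos": joint angles; "joint_vel": joint speeds; "joint_efforts": joint torques, N m; "tool_pos": TCP position; "tool_rot": TCP orientation; "contact_force": force on the tool from outside, world axes, zero at the start; "ft_torque": the same for the moment, N m; "gripper_width": opening from 0.0 (shut) to 1.0 (fully open); "grasp_force": force on a finger pad.
Only numpy, scipy, OpenCV 4.12 (cv2) and the standard library are available. Lean on these libraries where they do the work, as an engineer would, in place of code of your own. Each camera call takes 0.05 s, during which the arm holds its last target. There are 200 camera calls.

## Working session

There is one attempt and no reset: what is moved stays moved. The work goes in short steps, Python scripts to look and compute and a tool call to move; the robot and the scene stay as the last step left them, time stands still between calls to the robot, and variables do not carry over. Pictures are saved under pics/ and viewed, at most 10 in all, crops included, and the job is handed in when it is done.

Besides the shell and the picture viewer there is one more tool, called as name([rows], argument=value, ...), one row to a line, values as JSON. move_arm: Moves the arm, as the interface text tells. Shift numbers are shares of 0.6 m and turn numbers shares of 6 degrees, none past 1 either way. Its arguments: {"type":"object","properties":{"targets":{"type":"array"}},"required":["targets"]}

```bash
mkdir -p pics
cat > h.py <<'E'
import numpy as np, cv2
from plant import state, grab_frame, get_calibration, job
def cal(n):
    c=get_calibration(n); f=210/np.tan(np.radians(c["vertical_fov"])/2)
    return f,c["cx"],c["cy"],np.array(c["R"]),np.array(c["t"])
def ray(n,u,v):
    f,cx,cy,R,t=cal(n); d=R.T@np.array([(u-cx)/f,(v-cy)/f,1]); return -R.T@t,d
def onz(n,u,v,z):
    o,d=ray(n,u,v); return o+d*(z-o[2])/d[2]
def proj(n,X):
    f,cx,cy,R,t=cal(n); p=R@np.array(X)+t; return f*p[0]/p[2]+cx,f*p[1]/p[2]+cy
def save(n,name):
    im=grab_frame(n); cv2.imwrite(f"pics/{name}.png",cv2.cvtColor(im,cv2.COLOR_RGB2BGR)); return im
E
python3 - <<'E'
from h import *
for n in("top","side"):
    save(n,n+"0"); print(n,get_calibration(n))
print(state())
E
```

```text
top {'vertical_fov': 55.36849334497352, 'cx': 274.0251542286931, 'cy': 209.60558772145987, 'R': array([[ 7.15736851e-04, -9.99978237e-01,  6.55839284e-03],
       [-9.97166058e-01, -1.20707221e-03, -7.52223082e-02],
       [ 7.52285876e-02, -6.48596736e-03, -9.97145221e-01]]), 't': array([-0.05408227,  0.50270818,  1.03279643])}
side {'vertical_fov': 52.71362785325085, 'cx': 276.4943379896827, 'cy': 204.52082256496422, 'R': array([[ 0.83051912, -0.55688782,  0.01067433],
       [-0.39504733, -0.60245057, -0.69353509],
       [ 0.392652  ,  0.57177729, -0.72034377]]), 't': array([-0.40049173,  0.1952949 ,  1.13713568])}
{'time': 0.1, 'joint_pos': array([ 1.17599145e+00,  5.33303439e-02,  1.61417859e+00,  8.68779808e-06,
        1.47600079e+00, -1.19003882e-01]), 'joint_vel': array([ 5.43255594e-05, -9.11526057e-04, -4.87228318e-03, -3.98181867e-04,
       -1.11324193e-03, -5.21663783e-04]), 'joint_efforts': array([ 6.18140803e-04, -3.94902241e+01, -3.71363640e+01, -1.12696482e-04,
        3.84905987e-03,  8.64376346e-06]), 'tool_pos': array([0.16999483, 0.60089113, 0.25514834]), 'tool_rot': array([-2.47733317e-04,  1.37464195e-01,  9.90506273e-01, -9.25975386e-04]), 'contact_force': array([ 0.13696766, -0.2609881 , -0.59317454]), 'ft_torque': array([-0.00030518,  0.04012319,  0.03506921]), 'grasp_force': 0.0, 'gripper_width': 0.9995902638768229}
```

View pics/top0.png

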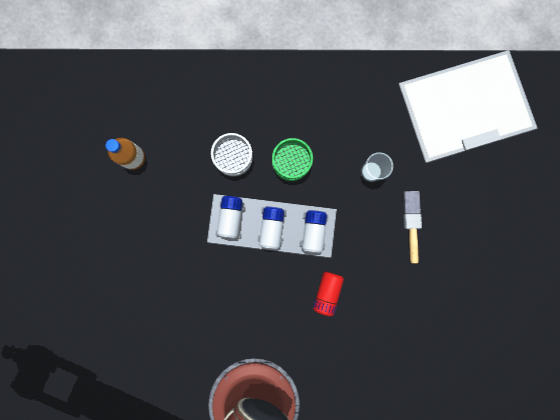

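View pics/side0.png

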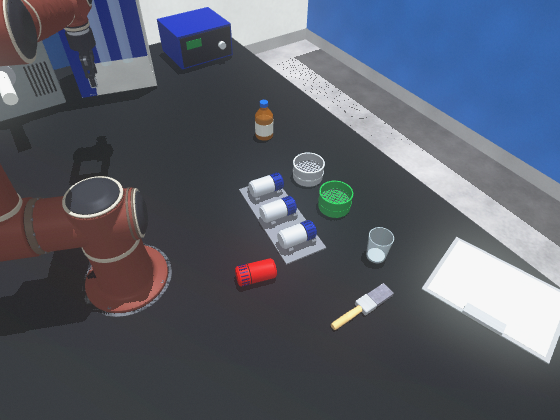

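The top view shows three jars with blue lids on the stand at (230,217), (272,228) and (315,232). There is a red jar look-alike at (328,294), a steel sieve at (232,155) and a green look-alike at (292,160). The bottle is at (125,152), the beaker at (377,167) and the brush at (413,227).

The sieve candidates are (232,155) and (292,160). The steel one at (232,155) fits, because green is excluded. The jar candidates are the three in the stand plus the red one lying outside it, so the red one is excluded.

```bash
cat > meas.py <<'E'
from h import *
def jars(im):
    hsv=cv2.cvtColor(im,cv2.COLOR_RGB2HSV); H,S,V=cv2.split(hsv)
    blue=((H>105)&(H<135)&(S>120)&(V>50)).astype(np.uint8)
    white=((V>215)&(S<60)).astype(np.uint8)
    roi=np.zeros_like(blue); roi[185:265,200:345]=1
    n,l,st,c=cv2.connectedComponentsWithStats(blue*roi)
    out=[]
    lids=sorted([c[i] for i in range(1,n) if st[i,4]>60],key=lambda p:p[0])
    n,l,st,c=cv2.connectedComponentsWithStats(white*roi)
    bod=sorted([(c[i],i) for i in range(1,n) if st[i,4]>150],key=lambda p:p[0][0])
    return lids,bod,l,blue*roi
E
python3 - <<'E'
from meas import *
im=cv2.cvtColor(cv2.imread("pics/top0.png"),cv2.COLOR_BGR2RGB)
lids,bod,l,bl=jars(im)
print(lids,[b[0] for b in bod])
for (b,i),ld in zip(bod,lids):
    m=(l==i).astype(np.uint8)
    n,l2,st,c=cv2.connectedComponentsWithStats(bl)
    j=l2[int(round(ld[1])),int(round(ld[0]))]; m|=(l2==j).astype(np.uint8)
    r=cv2.minAreaRect(cv2.findNonZero(m)); p=np.array([onz("top",u,v,0.045) for u,v in cv2.boxPoints(r)])
    a=onz("top",*b,.05);d=onz("top",*ld,.05)
    print("jar",p.mean(0).round(4),"dims",np.linalg.norm(p[0]-p[1]).round(3),np.linalg.norm(p[1]-p[2]).round(3),"dir deg",np.degrees(np.arctan2(*(d-a)[[1,0]])).round(1))
hsv=cv2.cvtColor(im,cv2.COLOR_RGB2HSV)
# stand (grey incl. jars)
m=((hsv[...,2]>90)).astype(np.uint8); roi=np.zeros_like(m); roi[185:265,195:345]=1
n,l3,st,c=cv2.connectedComponentsWithStats(m*roi); i=1+np.argmax(st[1:,4])
r=cv2.minAreaRect(cv2.findNonZero((l3==i).astype(np.uint8))); bp=cv2.boxPoints(r)
p=np.array([onz("top",u,v,0.008) for u,v in bp]); print("stand",bp.round(1),p.round(4),p.mean(0))
# sieve
for n,(x0,x1) in dict(steel=(205,258),green=(268,318)).items():
    rr=np.zeros_like(m); rr[125:185,x0:x1]=1
    mm=((hsv[...,2]>90)).astype(np.uint8)*rr
    cn=max(cv2.findContours(mm,cv2.RETR_EXTERNAL,cv2.CHAIN_APPROX_NONE)[0],key=cv2.contourArea)
    (u,v),rad=cv2.minEnclosingCircle(cn); print(n,u,v,rad,onz("top",u,v,.062),onz("top",u,v,.031))
cv2.imwrite("pics/crop.png",cv2.resize(cv2.cvtColor(im,cv2.COLOR_RGB2BGR)[125:325,195:355],None,fx=3,fy=3,interpolation=cv2.INTER_CUBIC))
E
```

```text
[array([231.28346457, 202.52362205]), array([273.16666667, 213.37301587]), array([315.70980392, 217.07058824])] [array([215.19680851, 209.72340426]), array([227.55286344, 222.38105727]), array([270.14660832, 233.28227571]), array([313.59395248, 237.19438445])]
jar [0.4991 0.0698 0.045 ] dims 0.076 0.077 dir deg -65.6
jar [0.4706 0.0066 0.045 ] dims 0.169 0.07 dir deg -78.7
jar [ 0.4533 -0.1027  0.045 ] dims 0.179 0.072 dir deg -70.4
stand [[206.2 242.1]
 [212.3 193.3]
 [336.9 208.6]
 [330.8 257.5]] [[ 0.4174  0.125   0.008 ]
 [ 0.547   0.1107  0.008 ]
 [ 0.5064 -0.2207  0.008 ]
 [ 0.3773 -0.2034  0.008 ]] [ 0.46202114 -0.04711209  0.008     ]
steel 231.5 154.0 21.914705276489258 [0.64134033 0.05503298 0.062     ] [0.64804909 0.05817016 0.031     ]
green 291.8939514160156 158.73233032226562 21.351943969726562 [ 0.62945917 -0.09871717  0.062     ] [ 0.63580182 -0.10031773  0.031     ]
```

View pics/crop.png

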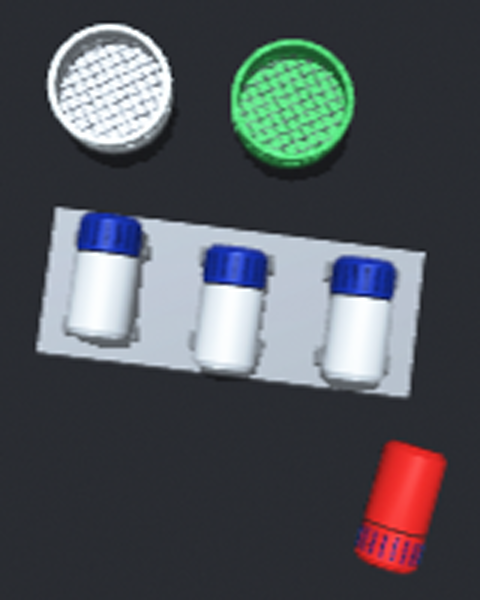

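The crop confirms it: three silver jars with blue lids lie on the stand, the steel sieve is at crop (110,88), and the green and red look-alikes are separate. Next I'll refine the jar middles from their end points.

Run:
```python
from h import *
o,d=ray("top",274,210); print("cam",o.round(3))
s=np.array([.462,-.047]); 
for y in(-6.3,-7): 
    a=np.radians(y); print([ (s+k*.11*np.array([-np.sin(a),np.cos(a)])).round(4) for k in(1,0,-1)])
for n,t,b in(("L",(112,212),(97,342)),("C",(236,245),(224,376)),("R",(364,256),(354,388))):
    f=lambda p:onz("top",195+(p[0]-1)/3,125+(p[1]-1)/3,.045)
    T,B=f(t),f(b); print(n,((T+B)/2).round(4),"len",np.linalg.norm(T-B).round(4),np.degrees(np.arctan2(*(T-B)[[1,0]])).round(1))
im=cv2.cvtColor(cv2.imread("pics/top0.png"),cv2.COLOR_BGR2HSV)
b=((im[...,0]>105)&(im[...,0]<135)&(im[...,1]>120)).astype(np.uint8)
n,l,st,c=cv2.connectedComponentsWithStats(b)
for i in range(1,n):
    if st[i,4]>60 and 190<c[i][1]<230: print("lid",c[i].round(1),st[i],onz("top",*c[i],.055).round(4))
# side-view lids: triangulate
im=cv2.cvtColor(cv2.imread("pics/side0.png"),cv2.COLOR_BGR2HSV)
b=((im[...,0]>105)&(im[...,0]<135)&(im[...,1]>120)).astype(np.uint8)
n,l,st,c=cv2.connectedComponentsWithStats(b)
for i in range(1,n):
    if st[i,4]>60 and 170<c[i][1]<240 and 250<c[i][0]<330: print("side lid",c[i].round(1),onz("side",*c[i],.05).round(4))
# stand vs. side: predicted corners
for x in(-1,1):
  for y in(-1,1):
    a=np.radians(-6.7);p=s+x*.065*np.array([np.cos(a),np.sin(a)])+y*.165*np.array([-np.sin(a),np.cos(a)]); print("side corner",np.round(proj("side",[*p,.008]),1))
print(proj("side",[.645,.0565,.062]))
```

```text
cam [ 0.424 -0.047  1.068]
[array([0.4741, 0.0623]), array([ 0.462, -0.047]), array([ 0.4499, -0.1563])]
[array([0.4754, 0.0622]), array([ 0.462, -0.047]), array([ 0.4486, -0.1562])]
L [0.4819 0.0604 0.045 ] len 0.1116 -6.1
C [ 0.4535 -0.0466  0.045 ] len 0.1119 -5.2
R [ 0.4438 -0.1564  0.045 ] len 0.1126 -4.7
lid [231.3 202.5] [221 196  21  15 254] [0.518  0.0552 0.055 ]
lid [273.2 213.4] [263 207  21  14 252] [ 0.4905 -0.0512  0.055 ]
lid [315.7 217.1] [305 210  22  15 255] [ 0.4812 -0.1591  0.055 ]
side lid [277.5 180. ] [0.5212 0.0531 0.05  ]
side lid [290.  203.7] [ 0.4942 -0.0534  0.05  ]
side lid [309.6 228.3] [ 0.485  -0.1632  0.05  ]
side corner [286.3 263.8]
side corner [238.1 189.1]
side corner [326.6 247. ]
side corner [274.1 176.9]
(np.float64(308.6018188363776), np.float64(162.52264942851053))
```

move_arm([
  [[100, 0, 0, 0, -0.76], [100, 0, 0, 0, -0.76], [100, -0.02, -0.03, 0, 0], [100, -0.0385, -0.052, 0, 0], [100, -0.0385, -0.052, 0, 0]],
])

```text
time: 0.52
tool_pos: [0.2184, 0.5139, 0.2554]
tool_rot: [-0.0, 0.057, 0.998, -0.001]
contact_force: [0.3, 0.2, 0.5]
gripper_width: 0.999
grasp_force: 0.0
```

move_arm([
  [[100, -0.0385, -0.052, 0, 0], [100, -0.0385, -0.052, 0, 0], [100, -0.0385, -0.052, 0, 0], [100, -0.0385, -0.052, 0, 0], [100, -0.0385, -0.052, 0, 0]],
])

```text
time: 0.93
tool_pos: [0.3154, 0.3446, 0.2558]
tool_rot: [-0.0, 0.058, 0.998, -0.0]
contact_force: [1.0, -0.1, 0.1]
gripper_width: 1.003
grasp_force: 0.0
```

move_arm([
  [[100, -0.0385, -0.052, 0, 0], [100, -0.0385, -0.052, 0, 0], [100, -0.0385, -0.052, 0, 0], [100, -0.02, -0.03, 0, 0], [100, 0, 0, 0, 0]],
])

```text
time: 1.35
tool_pos: [0.3842, 0.223, 0.2559]
tool_rot: [0.0, 0.061, 0.998, -0.001]
contact_force: [-0.7, 0.3, -0.8]
gripper_width: 0.998
grasp_force: 0.0
```

```bash
cat >> h.py <<'E'
from scipy.spatial.transform import Rotation as Ro
def go(x,y,z,yaw=-6.7):
    s=state(); w,a,b,c=s["tool_rot"]; R=Ro.from_quat([a,b,c,w]).as_matrix()
    d=R.T@(np.array([x,y,z])-s["tool_pos"]); h=np.degrees(np.arctan2(R[1,1],R[0,1]))-90
    print("t",round(s["time"],2),"pos",s["tool_pos"].round(4),"yaw",h.round(2),"turn frac",((h-yaw)/6).round(3),"shift frac",(d/.6).round(4),"w",round(s["gripper_width"],3),"gf",s["grasp_force"],"tq",s["ft_torque"].round(4),"F",s["contact_force"].round(2),"tilt",np.degrees(np.arccos(-R[2,2])).round(2),"q",s["joint_pos"].round(2))
E
python3 -c "
from h import *
go(.479,.0615,.13)"
```

```text
t 1.35 pos [0.3842 0.223  0.2559] yaw -7.0 turn frac -0.05 shift frac [-0.1895 -0.2476  0.2102] w 0.998 gf 0.0 tq [0.0094 0.0061 0.0398] F [-0.67  0.33 -0.76] tilt 0.08 q [ 0.36 -0.4   2.01 -0.    1.53 -1.09]
```

move_arm([
  [[100, -0.02, -0.03, 0, -0.05], [100, -0.035, -0.045, 0.02, 0], [100, -0.035, -0.045, 0.02, 0], [100, -0.035, -0.045, 0.02, 0], [100, -0.035, -0.045, 0.02, 0]],
])

```text
time: 1.77
tool_pos: [0.4645, 0.0895, 0.2076]
tool_rot: [0.0, 0.055, 0.998, 0.0]
contact_force: [0.8, 0.3, 0.1]
gripper_width: 1.0
grasp_force: 0.0
```

move_arm([
  [[100, -0.02, -0.03, 0.02, 0], [100, -0.01, -0.008, 0.01, 0], [100, 0, 0, 0, 0], [100, 0, 0, 0, 0]],
])

```text
time: 2.1
tool_pos: [0.4791, 0.0663, 0.1899]
tool_rot: [-0.001, 0.056, 0.998, 0.0]
contact_force: [0.2, 0.2, 0.2]
gripper_width: 1.004
grasp_force: 0.0
```

```bash
python3 -c "
from h import *
go(.479,.0615,.13)"
```

```text
t 2.1 pos [0.4791 0.0663 0.1899] yaw -6.37 turn frac 0.055 shift frac [-0.0008 -0.0081  0.0997] w 1.004 gf 0.0 tq [ 0.0579  0.0603 -0.0232] F [0.25 0.22 0.16] tilt 0.1 q [-0.02 -0.24  2.    0.    1.39 -1.48]
```

move_arm([
  [[100, -0.001, -0.008, 0.03, 0.05], [100, 0, 0, 0.05, 0], [100, 0, 0, 0.05, 0], [100, 0, 0, 0.05, 0], [100, 0, 0, 0.03, 0]],
])

```text
time: 2.52
tool_pos: [0.4779, 0.0624, 0.0622]
tool_rot: [-0.001, 0.057, 0.998, 0.0]
contact_force: [-0.3, -0.4, -0.7]
gripper_width: 1.004
grasp_force: 0.0
```

move_arm([
  [[100, 0, 0, 0.022, 0], [100, 0, 0, 0, 0]],
])

```text
time: 2.68
tool_pos: [0.4771, 0.0623, 0.0487]
tool_rot: [-0.003, 0.057, 0.998, 0.0]
contact_force: [-1.4, 0.4, -0.3]
gripper_width: 0.996
grasp_force: 0.0
```

```bash
python3 -c "
from h import *
go(.479,.0615,.048)
save('side','s1')"
```

```text
t 2.68 pos [0.4771 0.0623 0.0487] yaw -6.55 turn frac 0.025 shift frac [-0.0033 -0.001   0.0011] w 0.996 gf 0.0 tq [-0.0012 -0.0269 -0.0104] F [-1.36  0.4  -0.29] tilt 0.3 q [-0.03 -0.06  2.1   0.    1.11 -1.48]
```

View pics/s1.png

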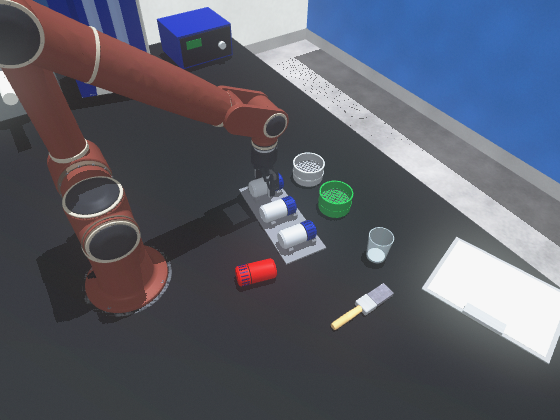

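The side view shows the gripper straddling the left jar at about (266,182), with the other jars untouched. I'll grip it and lift.

move_arm([
  [[0, 0, 0, 0, 0], [0, 0, 0, 0, 0], [0, 0, 0, 0, 0], [0, 0, 0, 0, 0], [0, 0, 0, 0, 0]],
])

```text
time: 3.15
tool_pos: [0.4819, 0.0622, 0.0538]
tool_rot: [0.003, 0.059, 0.998, 0.002]
contact_force: [1.5, 6.2, 3.8]
gripper_width: 0.62
grasp_force: 64.9
```

move_arm([
  [[0, 0, 0, 0, 0], [0, 0, 0, 0, 0], [0, 0, 0, -0.01, 0]],
])

```text
time: 3.4
tool_pos: [0.4797, 0.0612, 0.0576]
tool_rot: [0.0, 0.058, 0.998, 0.0]
contact_force: [0.1, 0.2, -5.8]
gripper_width: 0.616
grasp_force: 64.0
```

```bash
python3 -c "
from h import *
go(.479,.0615,.048)"
```

```text
t 3.4 pos [0.4797 0.0612 0.0576] yaw -6.67 turn frac 0.005 shift frac [0.0013 0.0003 0.016 ] w 0.616 gf 64.01160836219788 tq [-0.0002  0.0844 -0.0264] F [ 0.07  0.17 -5.84] tilt 0.05 q [-0.03 -0.07  2.09  0.    1.12 -1.48]
```

move_arm([
  [[0, 0, 0, -0.03, 0], [0, 0, 0, -0.05, 0], [0, 0, 0, -0.05, 0], [0, 0, 0, -0.05, 0], [0, 0, 0, -0.05, 0]],
])

```text
time: 3.82
tool_pos: [0.4786, 0.0605, 0.1959]
tool_rot: [-0.001, 0.058, 0.998, -0.0]
contact_force: [0.8, 0.0, -4.2]
gripper_width: 0.62
grasp_force: 64.8
```

move_arm([
  [[0, 0, 0, -0.02, 0], [0, 0, 0, 0, 0], [0, 0, 0, 0, 0]],
])

```text
time: 4.07
tool_pos: [0.4793, 0.0606, 0.2064]
tool_rot: [-0.0, 0.058, 0.998, -0.0]
contact_force: [-0.2, -0.3, -5.7]
gripper_width: 0.62
grasp_force: 64.9
```

```bash
cat >> h.py <<'E'
def weigh(n=16):
    T=[];F=[];E=[]
    for i in range(n):
        grab_frame("side"); s=state(); T.append(s["ft_torque"]); F.append(s["contact_force"]); E.append(s["joint_efforts"])
    a=np.radians(-6.7); T=np.array(T); ty=T[:,0]*-np.sin(a)+T[:,1]*np.cos(a)
    print("torque mean",np.mean(T,0).round(4),"about stand y",ty.mean().round(4),"+-",(ty.std()/n**.5).round(4),"halves",ty[:n//2].mean().round(4),ty[n//2:].mean().round(4),"F",np.mean(F,0).round(2),"eff5",np.mean(E,0)[3:].round(4),np.std(E,0)[3:].round(4))
E
python3 -c "
from h import *
go(.479,.0615,.2);weigh(12)"
```

```text
t 4.07 pos [0.4793 0.0606 0.2064] yaw -6.69 turn frac 0.002 shift frac [0.0006 0.0015 0.0107] w 0.62 gf 64.89820003509521 tq [0.0047 0.0957 0.0097] F [-0.21 -0.29 -5.72] tilt 0.03 q [-0.03 -0.26  1.99 -0.    1.42 -1.48]
torque mean [0.0083 0.0359 0.0003] about stand y 0.0366 +- 0.0054 halves 0.0372 0.036 F [-0.04 -0.01 -5.33] eff5 [-0.0025 -0.0237  0.0001] [0.0005 0.0238 0.0001]
```

move_arm([
  [[0, -0.065, 0, 0, 0], [0, -0.065, 0, 0, 0], [0, -0.065, 0, 0, 0], [0, 0, 0, 0, 0], [0, 0, 0, 0, 0]],
])

```text
time: 5.08
tool_pos: [0.5971, 0.0466, 0.2055]
tool_rot: [-0.001, 0.059, 0.998, -0.0]
contact_force: [-1.0, 0.2, -6.0]
gripper_width: 0.618
grasp_force: 64.8
```

```bash
python3 -c "
from h import *
go(.479,.0615,.2);weigh(12)"
```

```text
t 5.08 pos [0.5971 0.0466 0.2055] yaw -6.72 turn frac -0.003 shift frac [0.1983 0.0017 0.0098] w 0.618 gf 64.8221218585968 tq [-0.0126  0.0426  0.0324] F [-1.02  0.21 -5.96] tilt 0.16 q [-0.05  0.03  1.72 -0.    1.39 -1.5 ]
torque mean [0.0216 0.0435 0.0046] about stand y 0.0457 +- 0.0099 halves 0.0417 0.0498 F [ 0.22  0.03 -5.09] eff5 [-0.0059 -0.0574  0.0002] [0.008  0.0232 0.0006]
```

move_arm([
  [[0, 0.065, 0, 0, 0], [0, 0.065, 0, 0, 0], [0, 0.065, 0, 0, 0], [0, 0, 0, 0, 0], [0, 0, 0, 0, 0]],
])

```text
time: 6.1
tool_pos: [0.4773, 0.061, 0.2061]
tool_rot: [-0.0, 0.058, 0.998, -0.0]
contact_force: [0.7, -0.4, -4.6]
gripper_width: 0.622
grasp_force: 64.9
```

```bash
python3 -c "
from h import *
go(.479,.0615,.2);weigh(12)"
```

```text
t 6.1 pos [0.4773 0.061  0.2061] yaw -6.65 turn frac 0.009 shift frac [-0.0027  0.0012  0.0101] w 0.622 gf 64.8678982257843 tq [ 0.0284 -0.0703  0.0052] F [ 0.67 -0.4  -4.61] tilt 0.04 q [-0.03 -0.27  1.99 -0.    1.42 -1.48]
torque mean [-0.0172 -0.0521  0.0103] about stand y -0.0537 +- 0.0074 halves -0.061 -0.0464 F [ 0.15 -0.27 -4.98] eff5 [0.0073 0.0484 0.0001] [0.0036 0.0421 0.0006]
```

The left jar's balance moved from +0.04 to −0.05 N m between the two swing ends, so it likely holds the ball. I'll lay it back and test the other two.

move_arm([
  [[0, -0.002, 0.001, 0.03, 0], [0, 0, 0, 0.055, 0], [0, 0, 0, 0.055, 0], [0, 0, 0, 0.055, 0], [0, 0, 0, 0.03, 0]],
])

```text
time: 7.12
tool_pos: [0.4784, 0.0611, 0.068]
tool_rot: [-0.003, 0.058, 0.998, -0.0]
contact_force: [-1.0, -0.0, -6.3]
gripper_width: 0.62
grasp_force: 64.9
```

move_arm([
  [[0, 0, 0, 0.015, 0], [0, 0, 0, 0.007, 0], [0, 0, 0, 0, 0], [0, 0, 0, 0, 0]],
])

```text
time: 7.45
tool_pos: [0.4824, 0.061, 0.0606]
tool_rot: [0.001, 0.058, 0.998, 0.0]
contact_force: [-0.8, 0.5, -4.6]
gripper_width: 0.618
grasp_force: 64.9
```

```bash
python3 -c "
from h import *
go(.4795,.0613,.0535)"
```

```text
t 7.45 pos [0.4824 0.061  0.0606] yaw -6.68 turn frac 0.003 shift frac [ 0.0049 -0.0001  0.0118] w 0.618 gf 64.92184638977051 tq [ 0.0216 -0.045  -0.0002] F [-0.83  0.48 -4.56] tilt 0.17 q [-0.03 -0.07  2.08 -0.    1.12 -1.48]
```

move_arm([
  [[0, 0.003, 0, 0.005, 0], [0, 0, 0, 0.004, 0], [0, 0, 0, 0, 0], [0, 0, 0, 0, 0]],
])

```text
time: 7.78
tool_pos: [0.4804, 0.0615, 0.0549]
tool_rot: [0.002, 0.058, 0.998, 0.0]
contact_force: [1.8, 1.8, -1.5]
gripper_width: 0.616
grasp_force: 65.3
```

```bash
python3 -c "
from h import *
go(.4795,.0613,.0535)"
```

```text
t 7.78 pos [0.4804 0.0615 0.0549] yaw -6.68 turn frac 0.003 shift frac [ 0.0015 -0.0006  0.0024] w 0.616 gf 65.31044840812683 tq [ 0.2591 -0.1652 -0.0172] F [ 1.75  1.81 -1.51] tilt 0.18 q [-0.03 -0.07  2.09  0.    1.11 -1.48]
```

move_arm([
  [[0, 0.001, 0, 0.002, 0], [100, 0, 0, 0, 0], [100, 0, 0, 0, 0], [100, 0, 0, 0, 0], [100, 0, 0, 0, 0]],
])

```text
time: 8.2
tool_pos: [0.4786, 0.0612, 0.0523]
tool_rot: [0.0, 0.058, 0.998, -0.0]
contact_force: [0.7, 0.6, 0.2]
gripper_width: 1.003
grasp_force: 0.0
```

move_arm([
  [[100, 0, 0, 0, 0], [100, 0, 0, -0.03, 0], [100, 0, 0, -0.05, 0], [100, 0, 0, -0.05, 0], [100, 0, 0, -0.03, 0]],
])

```text
time: 8.62
tool_pos: [0.4796, 0.0613, 0.1513]
tool_rot: [0.002, 0.058, 0.998, -0.0]
contact_force: [1.4, 0.7, 0.7]
gripper_width: 1.001
grasp_force: 0.0
```

```bash
python3 -c "
from h import *
go(.4565,-.0465,.13)"
```

```text
t 8.62 pos [0.4796 0.0613 0.1513] yaw -6.69 turn frac 0.002 shift frac [ 0.0175 -0.1829  0.0355] w 1.001 gf 0.0 tq [ 0.0362 -0.0375  0.0203] F [1.37 0.66 0.68] tilt 0.2 q [-0.03 -0.21  2.04 -0.    1.31 -1.48]
```

move_arm([
  [[100, 0.004, -0.043, 0, 0], [100, 0.0045, -0.05, 0, 0], [100, 0.0045, -0.05, 0, 0], [100, 0.004, -0.04, 0, 0], [100, 0, 0, 0, 0]],
])

```text
time: 9.03
tool_pos: [0.455, -0.0495, 0.1483]
tool_rot: [-0.0, 0.06, 0.998, -0.001]
contact_force: [-0.7, 0.0, 0.2]
gripper_width: 1.0
grasp_force: 0.0
```

move_arm([
  [[100, 0, 0, 0, 0]],
])

```text
time: 9.12
tool_pos: [0.4554, -0.0473, 0.1482]
tool_rot: [0.0, 0.06, 0.998, 0.0]
contact_force: [0.6, -0.1, -0.1]
gripper_width: 1.0
grasp_force: 0.0
```

```bash
python3 -c "
from h import *
go(.4565,-.0465,.048)
im=save('top','t2')
hs=cv2.cvtColor(im,cv2.COLOR_RGB2HSV)
b=((hs[...,0]>105)&(hs[...,0]<135)&(hs[...,1]>120)).astype(np.uint8)
n,l,st,c=cv2.connectedComponentsWithStats(b)
for i in range(1,n):
    if st[i,4]>60 and 190<c[i][1]<230: print('lid',c[i].round(1),st[i])
"
```

```text
t 9.12 pos [ 0.4554 -0.0473  0.1482] yaw -6.83 turn frac -0.022 shift frac [-0.0016  0.0014  0.1671] w 1.0 gf 0.0 tq [ 0.0332 -0.0109 -0.0164] F [ 0.55 -0.07 -0.12] tilt 0.02 q [-0.27 -0.27  2.1   0.    1.32 -1.72]
lid [228.7 202.1] [221 196  18  14 193]
lid [319.1 217.3] [313 211  14  14 169]
```

move_arm([
  [[100, -0.001, 0.001, 0.03, -0.02], [100, 0, 0, 0.05, 0], [100, 0, 0, 0.05, 0], [100, 0, 0, 0.028, 0], [100, 0, 0, 0.004, 0]],
])

```text
time: 9.58
tool_pos: [0.4533, -0.044, 0.0469]
tool_rot: [-0.004, 0.056, 0.998, 0.001]
contact_force: [0.3, -0.5, -0.7]
gripper_width: 1.001
grasp_force: 0.0
```

move_arm([
  [[100, 0, 0, 0, 0], [0, 0, 0, 0, 0], [0, 0, 0, 0, 0], [0, 0, 0, 0, 0], [0, 0, 0, 0, 0]],
])

```text
time: 10.0
tool_pos: [0.4584, -0.0456, 0.0535]
tool_rot: [0.002, 0.057, 0.998, 0.001]
contact_force: [1.6, 4.6, 5.4]
gripper_width: 0.618
grasp_force: 64.3
```

move_arm([
  [[0, 0, 0, 0, 0], [0, 0, 0, 0, 0], [0, 0, 0, 0, 0]],
])

```text
time: 10.25
tool_pos: [0.4584, -0.0457, 0.0534]
tool_rot: [0.002, 0.057, 0.998, 0.001]
contact_force: [0.9, 4.7, 6.8]
gripper_width: 0.619
grasp_force: 64.4
```

```bash
python3 -c "
from h import *
go(.4565,-.0465,.052)"
```

```text
t 10.25 pos [ 0.4584 -0.0457  0.0534] yaw -6.59 turn frac 0.018 shift frac [ 0.003  -0.0018  0.0024] w 0.619 gf 64.40033912658691 tq [ 0.7741 -0.1528 -0.035 ] F [0.9  4.7  6.82] tilt 0.28 q [-0.26 -0.12  2.15  0.    1.11 -1.72]
```

move_arm([
  [[0, 0, 0, -0.02, 0], [0, 0, 0, -0.05, 0], [0, 0, 0, -0.05, 0], [0, 0, 0, -0.05, 0], [0, 0, 0, -0.05, 0]],
])

```text
time: 10.67
tool_pos: [0.4553, -0.046, 0.1836]
tool_rot: [-0.001, 0.057, 0.998, -0.0]
contact_force: [1.3, 0.0, -4.2]
gripper_width: 0.618
grasp_force: 64.5
```

move_arm([
  [[0, 0, 0, -0.03, 0], [0, 0, 0, 0, 0], [0, 0, 0, 0, 0], [0, -0.065, 0, 0, 0], [0, -0.065, 0, 0, 0]],
])

```text
time: 11.08
tool_pos: [0.5312, -0.0543, 0.1967]
tool_rot: [-0.003, 0.057, 0.998, 0.0]
contact_force: [-0.2, -0.2, -2.7]
gripper_width: 0.618
grasp_force: 64.5
```

move_arm([
  [[0, -0.065, 0, 0, 0], [0, 0, 0, 0, 0], [0, 0, 0, 0, 0]],
])

```text
time: 11.33
tool_pos: [0.5718, -0.0593, 0.1958]
tool_rot: [-0.004, 0.057, 0.998, 0.001]
contact_force: [-0.9, -0.3, -3.8]
gripper_width: 0.622
grasp_force: 64.6
```

```bash
python3 -c "
from h import *
go(.4584,-.0457,.2);weigh(12)"
```

```text
t 11.33 pos [ 0.5718 -0.0593  0.1958] yaw -6.56 turn frac 0.023 shift frac [ 0.1903  0.0009 -0.0053] w 0.622 gf 64.56827759742737 tq [ 0.0075 -0.0221 -0.0238] F [-0.89 -0.26 -3.8 ] tilt 0.51 q [-0.23 -0.02  1.79 -0.    1.38 -1.69]
torque mean [ 0.0026 -0.0113 -0.0041] about stand y -0.0109 +- 0.0066 halves -0.012 -0.0098 F [-0.15 -0.26 -3.7 ] eff5 [-0.0026 -0.0005  0.0001] [0.0006 0.0242 0.0004]
```

move_arm([
  [[0, 0.065, 0, 0, 0], [0, 0.065, 0, 0, 0], [0, 0.065, 0, 0, 0], [0, 0, 0, 0, 0], [0, 0, 0, 0, 0]],
])

```text
time: 12.35
tool_pos: [0.4542, -0.0455, 0.2003]
tool_rot: [-0.0, 0.057, 0.998, -0.0]
contact_force: [0.7, -0.9, -3.0]
gripper_width: 0.622
grasp_force: 64.5
```

```bash
python3 -c "
from h import *
go(.4584,-.0457,.2);weigh(12)"
```

```text
t 12.35 pos [ 0.4542 -0.0455  0.2003] yaw -6.57 turn frac 0.022 shift frac [-0.0071  0.0005  0.0005] w 0.622 gf 64.53810453414917 tq [ 0.0123 -0.0477  0.011 ] F [ 0.69 -0.92 -3.  ] tilt 0.0 q [-0.26 -0.33  2.05 -0.    1.42 -1.72]
torque mean [-0.0107  0.0012 -0.0127] about stand y -0.0001 +- 0.009 halves -0.0197 0.0195 F [ 0.2   0.01 -3.9 ] eff5 [-0.0024  0.0349 -0.0001] [0.0006 0.0443 0.0005]
```

The centre jar is silent. I'll lay it back in its place.

move_arm([
  [[0, -0.004, 0, 0.03, 0.02], [0, -0.002, 0, 0.055, 0], [0, 0, 0, 0.055, 0], [0, 0, 0, 0.055, 0], [0, 0, 0, 0.02, 0]],
])

```text
time: 13.37
tool_pos: [0.4565, -0.0455, 0.067]
tool_rot: [-0.004, 0.058, 0.998, 0.001]
contact_force: [-1.2, 0.7, -4.8]
gripper_width: 0.623
grasp_force: 64.6
```

move_arm([
  [[0, 0, 0, 0.01, 0], [0, 0, 0, 0.006, 0], [0, 0, 0, 0, 0], [0, 0, 0, 0, 0]],
])

```text
time: 13.7
tool_pos: [0.4612, -0.0468, 0.0641]
tool_rot: [0.001, 0.058, 0.998, -0.0]
contact_force: [-0.2, -0.7, -3.3]
gripper_width: 0.619
grasp_force: 64.7
```

```bash
python3 -c "
from h import *
go(.457,-.0457,.053)"
```

```text
t 13.7 pos [ 0.4612 -0.0468  0.0641] yaw -6.68 turn frac 0.003 shift frac [0.0072 0.0009 0.0184] w 0.619 gf 64.7002923488617 tq [ 0.0339 -0.0417  0.0458] F [-0.18 -0.67 -3.29] tilt 0.16 q [-0.26 -0.13  2.14 -0.    1.14 -1.72]
```

move_arm([
  [[0, 0.004, 0, 0.006, 0], [0, 0.002, 0, 0.006, 0], [0, 0, 0, 0.003, 0], [0, 0, 0, 0, 0], [0, 0, 0, 0, 0]],
])

```text
time: 14.12
tool_pos: [0.4566, -0.0458, 0.054]
tool_rot: [0.0, 0.058, 0.998, 0.0]
contact_force: [-0.8, 2.3, -0.5]
gripper_width: 0.617
grasp_force: 65.2
```

```bash
python3 -c "
from h import *
go(.457,-.0457,.053)"
```

```text
t 14.12 pos [ 0.4566 -0.0458  0.054 ] yaw -6.68 turn frac 0.003 shift frac [-0.0007  0.0002  0.0016] w 0.617 gf 65.17019391059875 tq [0.3762 0.086  0.0273] F [-0.79  2.3  -0.53] tilt 0.05 q [-0.26 -0.13  2.15  0.    1.12 -1.72]
```

move_arm([
  [[0, 0, 0, 0.001, 0], [100, 0, 0, 0, 0], [100, 0, 0, 0, 0], [100, 0, 0, 0, 0], [100, 0, 0, 0, 0]],
])

```text
time: 14.53
tool_pos: [0.4566, -0.0462, 0.0531]
tool_rot: [0.0, 0.058, 0.998, -0.0]
contact_force: [0.4, -0.1, -0.0]
gripper_width: 1.001
grasp_force: 0.0
```

move_arm([
  [[100, 0, 0, 0, 0], [100, 0, 0, -0.03, 0], [100, 0, 0, -0.05, 0], [100, 0, 0, -0.05, 0], [100, 0, 0, -0.03, 0]],
])

```text
time: 14.95
tool_pos: [0.4575, -0.0464, 0.1521]
tool_rot: [0.002, 0.058, 0.998, -0.0]
contact_force: [1.9, 0.3, 0.6]
gripper_width: 0.998
grasp_force: 0.0
```

move_arm([
  [[100, 0, -0.042, 0, 0], [100, -0.001, -0.05, 0, 0], [100, -0.001, -0.05, 0, 0], [100, 0, -0.04, 0, 0], [100, 0, 0, 0, 0]],
])

```text
time: 15.37
tool_pos: [0.4446, -0.1579, 0.1494]
tool_rot: [0.0, 0.06, 0.998, -0.001]
contact_force: [-0.8, 0.4, -0.2]
gripper_width: 1.005
grasp_force: 0.0
```

move_arm([
  [[100, 0, 0, 0, 0]],
])

```text
time: 15.45
tool_pos: [0.4446, -0.1555, 0.1489]
tool_rot: [0.0, 0.06, 0.998, 0.0]
contact_force: [-0.3, -0.2, 0.2]
gripper_width: 0.999
grasp_force: 0.0
```

```bash
python3 -c "
from h import *
go(.447,-.156,.052)
im=save('top','t3')
hs=cv2.cvtColor(im,cv2.COLOR_RGB2HSV)
b=((hs[...,0]>105)&(hs[...,0]<135)&(hs[...,1]>120)).astype(np.uint8)
n,l,st,c=cv2.connectedComponentsWithStats(b)
for i in range(1,n):
    if st[i,4]>60 and 190<c[i][1]<230: print('lid',c[i].round(1),st[i])
"
```

```text
t 15.45 pos [ 0.4446 -0.1555  0.1489] yaw -6.83 turn frac -0.022 shift frac [-0.004  -0.0004  0.1615] w 0.999 gf 0.0 tq [ 0.0417  0.0477 -0.0293] F [-0.33 -0.19  0.18] tilt 0.02 q [-0.49 -0.24  2.07  0.    1.31 -1.95]
lid [231.1 202.8] [221 196  21  15 258]
lid [273.  213.8] [263 207  21  15 257]
```

move_arm([
  [[100, -0.004, 0, 0.03, -0.02], [100, 0, 0, 0.05, 0], [100, 0, 0, 0.05, 0], [100, 0, 0, 0.028, 0], [100, 0, 0, 0.002, 0]],
])

```text
time: 15.92
tool_pos: [0.4442, -0.1521, 0.0485]
tool_rot: [-0.004, 0.056, 0.998, 0.002]
contact_force: [-0.3, -0.1, -0.2]
gripper_width: 0.999
grasp_force: 0.0
```

move_arm([
  [[100, 0, 0, 0, 0], [0, 0, 0, 0, 0], [0, 0, 0, 0, 0], [0, 0, 0, 0, 0], [0, 0, 0, 0, 0]],
])

```text
time: 16.33
tool_pos: [0.449, -0.1553, 0.0552]
tool_rot: [0.002, 0.057, 0.998, -0.0]
contact_force: [0.7, 3.0, 5.1]
gripper_width: 0.616
grasp_force: 63.7
```

move_arm([
  [[0, 0, 0, 0, 0], [0, 0, 0, 0, 0], [0, 0, 0, 0, 0]],
])

```text
time: 16.58
tool_pos: [0.449, -0.1553, 0.0552]
tool_rot: [0.002, 0.057, 0.998, -0.0]
contact_force: [-0.2, 2.9, 7.1]
gripper_width: 0.618
grasp_force: 63.9
```

```bash
python3 -c "
from h import *
go(.447,-.156,.052)"
```

```text
t 16.58 pos [ 0.449  -0.1553  0.0552] yaw -6.57 turn frac 0.022 shift frac [ 0.0031 -0.0016  0.0053] w 0.618 gf 63.91065716743469 tq [ 0.3559 -0.0996  0.0595] F [-0.23  2.87  7.09] tilt 0.24 q [-0.49 -0.09  2.11  0.    1.11 -1.95]
```

move_arm([
  [[0, 0, 0, -0.02, 0], [0, 0, 0, -0.05, 0], [0, 0, 0, -0.05, 0], [0, 0, 0, -0.05, 0], [0, 0, 0, -0.05, 0]],
])

```text
time: 17.0
tool_pos: [0.4463, -0.1546, 0.1855]
tool_rot: [-0.001, 0.057, 0.998, 0.0]
contact_force: [0.3, -0.3, -3.4]
gripper_width: 0.616
grasp_force: 64.4
```

move_arm([
  [[0, 0, 0, -0.03, 0], [0, 0, 0, 0, 0], [0, 0, 0, 0, 0], [0, -0.065, 0, 0, 0], [0, -0.065, 0, 0, 0]],
])

```text
time: 17.42
tool_pos: [0.5223, -0.1627, 0.1986]
tool_rot: [-0.003, 0.058, 0.998, 0.001]
contact_force: [1.2, -0.2, -2.3]
gripper_width: 0.621
grasp_force: 64.4
```

move_arm([
  [[0, -0.065, 0, 0, 0], [0, 0, 0, 0, 0], [0, 0, 0, 0, 0]],
])

```text
time: 17.67
tool_pos: [0.5628, -0.1676, 0.1977]
tool_rot: [-0.004, 0.057, 0.998, 0.001]
contact_force: [-0.7, -0.1, -4.4]
gripper_width: 0.62
grasp_force: 64.4
```

```bash
python3 -c "
from h import *
go(.449,-.1553,.2);weigh(12)"
```

```text
t 17.67 pos [ 0.5628 -0.1676  0.1977] yaw -6.52 turn frac 0.03 shift frac [ 0.1908 -0.0012 -0.0023] w 0.62 gf 64.38067317008972 tq [0.0492 0.011  0.0053] F [-0.69 -0.07 -4.36] tilt 0.49 q [-0.42  0.01  1.75 -0.    1.38 -1.87]
torque mean [0.0063 0.0064 0.0058] about stand y 0.0071 +- 0.0081 halves -0.0011 0.0153 F [-0.05  0.08 -3.5 ] eff5 [ 0.0004 -0.0004  0.0002] [0.0054 0.022  0.001 ]
```

move_arm([
  [[0, 0.065, 0, 0, 0], [0, 0.065, 0, 0, 0], [0, 0.065, 0, 0, 0], [0, 0, 0, 0, 0], [0, 0, 0, 0, 0]],
])

```text
time: 18.68
tool_pos: [0.4453, -0.1543, 0.2022]
tool_rot: [0.0, 0.058, 0.998, 0.0]
contact_force: [0.2, 0.4, -2.7]
gripper_width: 0.62
grasp_force: 64.4
```

```bash
python3 -c "
from h import *
go(.449,-.1553,.2);weigh(12)"
```

```text
t 18.68 pos [ 0.4453 -0.1543  0.2022] yaw -6.61 turn frac 0.014 shift frac [-0.0063 -0.001   0.0036] w 0.62 gf 64.38764691352844 tq [-0.0257 -0.0449  0.0091] F [ 0.17  0.43 -2.66] tilt 0.0 q [-0.49 -0.29  2.02  0.    1.41 -1.95]
torque mean [-0.0034 -0.0242  0.0027] about stand y -0.0244 +- 0.0078 halves -0.0388 -0.0101 F [ 0.3  -0.1  -3.59] eff5 [-0.0075  0.0315 -0.0002] [0.0052 0.0427 0.0013]
```

The right jar is silent too: its torque change is small and about the size of the noise, like the centre jar's. The left jar also weighs more than any empty one could, so it is the one with the ball. I'll lay the right jar back.

move_arm([
  [[0, -0.002, 0, 0.03, 0.015], [0, 0, 0, 0.055, 0], [0, 0, 0, 0.055, 0], [0, 0, 0, 0.055, 0], [0, 0, 0, 0.02, 0]],
])

```text
time: 19.7
tool_pos: [0.4452, -0.1533, 0.0689]
tool_rot: [-0.004, 0.058, 0.998, 0.002]
contact_force: [-1.1, 0.2, -4.8]
gripper_width: 0.618
grasp_force: 64.4
```

move_arm([
  [[0, 0, 0, 0.01, 0], [0, 0.002, 0, 0.009, 0], [0, 0, 0, 0.006, 0], [0, 0, 0, 0, 0], [0, 0, 0, 0, 0]],
])

```text
time: 20.12
tool_pos: [0.4483, -0.1555, 0.0605]
tool_rot: [0.001, 0.058, 0.998, -0.001]
contact_force: [0.2, -0.1, -3.1]
gripper_width: 0.617
grasp_force: 64.5
```

```bash
python3 -c "
from h import *
go(.4475,-.1553,.0545)"
```

```text
t 20.12 pos [ 0.4483 -0.1555  0.0605] yaw -6.65 turn frac 0.008 shift frac [0.0014 0.0001 0.01  ] w 0.617 gf 64.49937343597412 tq [-0.0608  0.0176  0.0096] F [ 0.21 -0.08 -3.1 ] tilt 0.16 q [-0.49 -0.1   2.11 -0.    1.13 -1.95]
```

move_arm([
  [[0, 0.001, 0, 0.005, 0], [0, 0, 0, 0.004, 0], [0, 0, 0, 0, 0], [0, 0, 0, 0, 0]],
])

```text
time: 20.45
tool_pos: [0.4477, -0.1551, 0.0552]
tool_rot: [0.001, 0.058, 0.998, -0.0]
contact_force: [-2.0, 2.6, 5.9]
gripper_width: 0.616
grasp_force: 65.7
```

```bash
python3 -c "
from h import *
go(.4475,-.1553,.0545)"
```

```text
t 20.45 pos [ 0.4477 -0.1551  0.0552] yaw -6.65 turn frac 0.008 shift frac [ 0.0003 -0.0004  0.0011] w 0.616 gf 65.65794825553894 tq [0.3215 0.2567 0.0297] F [-2.    2.56  5.88] tilt 0.13 q [-0.49 -0.09  2.12  0.    1.12 -1.95]
```

move_arm([
  [[100, 0, 0, 0, 0], [100, 0, 0, 0, 0], [100, 0, 0, 0, 0], [100, 0, 0, 0, 0], [100, 0, 0, 0, 0]],
])

```text
time: 20.87
tool_pos: [0.4465, -0.1549, 0.0534]
tool_rot: [-0.0, 0.058, 0.998, -0.0]
contact_force: [-0.2, 0.4, -1.3]
gripper_width: 0.998
grasp_force: 0.0
```

move_arm([
  [[100, 0, 0, 0, 0], [100, 0, 0, -0.03, 0], [100, 0, 0, -0.05, 0], [100, 0, 0, -0.05, 0], [100, 0, 0, -0.03, 0]],
])

```text
time: 21.28
tool_pos: [0.4476, -0.1553, 0.1526]
tool_rot: [0.002, 0.058, 0.998, -0.001]
contact_force: [0.5, 0.2, -0.0]
gripper_width: 1.0
grasp_force: 0.0
```

move_arm([
  [[100, 0, 0.03, 0, 0], [100, -0.001, 0.05, 0, 0], [100, -0.001, 0.05, 0, 0], [100, -0.001, 0.05, 0, 0], [100, -0.001, 0.05, 0, 0]],
])

```text
time: 21.7
tool_pos: [0.4649, -0.0168, 0.1496]
tool_rot: [0.0, 0.058, 0.998, -0.0]
contact_force: [0.1, 0.2, -0.1]
gripper_width: 1.0
grasp_force: 0.0
```

move_arm([
  [[100, -0.001, 0.05, 0, 0], [100, -0.001, 0.05, 0, 0], [100, 0, 0.03, 0, 0], [100, 0, 0, 0, 0], [100, 0, 0, 0, 0]],
])

```text
time: 22.12
tool_pos: [0.4751, 0.0599, 0.1494]
tool_rot: [-0.0, 0.057, 0.998, -0.0]
contact_force: [-0.3, 0.6, -0.0]
gripper_width: 0.998
grasp_force: 0.0
```

```bash
python3 -c "
from h import *
go(.4795,.0612,.052)
im=save('top','t4')
hs=cv2.cvtColor(im,cv2.COLOR_RGB2HSV)
b=((hs[...,0]>105)&(hs[...,0]<135)&(hs[...,1]>120)).astype(np.uint8)
n,l,st,c=cv2.connectedComponentsWithStats(b)
for i in range(1,n):
    if st[i,4]>60 and 190<c[i][1]<230: print('lid',c[i].round(1),st[i])
"
```

```text
t 22.12 pos [0.4751 0.0599 0.1494] yaw -6.53 turn frac 0.029 shift frac [-0.0071  0.0031  0.1623] w 0.998 gf 0.0 tq [-0.005   0.0122 -0.0089] F [-0.27  0.61 -0.05] tilt 0.03 q [-0.03 -0.22  2.05 -0.    1.31 -1.49]
lid [273.  213.8] [263 207  21  15 257]
lid [315.6 217.4] [305 211  22  14 256]
```

move_arm([
  [[100, -0.007, 0.003, 0.03, 0.02], [100, 0, 0, 0.05, 0], [100, 0, 0, 0.05, 0], [100, 0, 0, 0.028, 0], [100, 0, 0, 0.002, 0]],
])

```text
time: 22.58
tool_pos: [0.4761, 0.0594, 0.0491]
tool_rot: [-0.004, 0.06, 0.998, -0.0]
contact_force: [0.2, -0.7, -0.1]
gripper_width: 0.997
grasp_force: 0.0
```

move_arm([
  [[100, 0, 0, 0, 0], [0, 0, 0, 0, 0], [0, 0, 0, 0, 0], [0, 0, 0, 0, 0], [0, 0, 0, 0, 0]],
])

```text
time: 23.0
tool_pos: [0.482, 0.0624, 0.0568]
tool_rot: [0.003, 0.06, 0.998, 0.003]
contact_force: [0.7, 8.6, 5.8]
gripper_width: 0.623
grasp_force: 62.5
```

move_arm([
  [[0, 0, 0, 0, 0], [0, 0, 0, 0, 0], [0, 0, 0, 0, 0]],
])

```text
time: 23.25
tool_pos: [0.482, 0.0624, 0.0567]
tool_rot: [0.003, 0.059, 0.998, 0.002]
contact_force: [-1.1, 5.6, 7.1]
gripper_width: 0.614
grasp_force: 62.5
```

move_arm([
  [[0, 0, 0, -0.02, 0], [0, 0, 0, -0.05, 0], [0, 0, 0, -0.05, 0], [0, 0, 0, -0.05, 0], [0, 0, 0, -0.05, 0]],
])

```text
time: 23.67
tool_pos: [0.4787, 0.0605, 0.1869]
tool_rot: [-0.0, 0.059, 0.998, -0.0]
contact_force: [0.4, -1.0, -4.7]
gripper_width: 0.617
grasp_force: 64.9
```

move_arm([
  [[0, 0, 0, -0.03, 0], [0, 0, 0, 0, 0], [0, 0, 0, 0, 0]],
])

```text
time: 23.92
tool_pos: [0.4798, 0.0605, 0.2044]
tool_rot: [0.001, 0.059, 0.998, -0.0]
contact_force: [-1.2, -0.4, -5.8]
gripper_width: 0.618
grasp_force: 64.9
```

```bash
python3 -c "
from h import *
go(.640,.057,.21)"
```

```text
t 23.92 pos [0.4798 0.0605 0.2044] yaw -6.78 turn frac -0.013 shift frac [-0.2659  0.0257 -0.0086] w 0.618 gf 64.8586567514576 tq [-0.0352  0.0344  0.0503] F [-1.19 -0.4  -5.8 ] tilt 0.14 q [-0.03 -0.26  1.99 -0.    1.41 -1.48]
```

move_arm([
  [[0, -0.02, 0.003, -0.005, 0], [0, -0.04, 0.004, -0.005, 0], [0, -0.05, 0.004, -0.005, 0], [0, -0.05, 0.005, 0, 0], [0, -0.05, 0.005, 0, 0]],
])

```text
time: 24.33
tool_pos: [0.6058, 0.0582, 0.2089]
tool_rot: [-0.003, 0.059, 0.998, -0.0]
contact_force: [-0.1, 0.1, -5.1]
gripper_width: 0.621
grasp_force: 64.9
```

move_arm([
  [[0, -0.04, 0.004, 0, 0], [0, -0.02, 0.001, 0, 0], [0, 0, 0, 0, 0], [0, 0, 0, 0, 0], [0, 0, 0, 0, 0]],
])

```text
time: 24.75
tool_pos: [0.6405, 0.0571, 0.21]
tool_rot: [-0.002, 0.059, 0.998, -0.0]
contact_force: [0.5, 1.5, -5.7]
gripper_width: 0.62
grasp_force: 64.9
```

```bash
python3 -c "
from h import *
go(.642,.056,.21); weigh(10); go(.642,.056,.21)
im=save('side','s5'); save('top','t5')
a,b=(cv2.imread('pics/%s5.png'%k)[y:y+200,x:x+200] for k,x,y in(('s',200,80),('t',180,110)))
cv2.imwrite('pics/both5.png',cv2.resize(np.hstack([a,b]),None,fx=2,fy=2))"
```

```text
t 24.75 pos [0.6405 0.0571 0.21  ] yaw -6.77 turn frac -0.011 shift frac [-0.0027 -0.0015 -0.0001] w 0.62 gf 64.8630297719501 tq [0.0544 0.0368 0.0419] F [ 0.45  1.5  -5.68] tilt 0.27 q [-0.03  0.13  1.61 -0.    1.41 -1.48]
torque mean [ 0.0075  0.0145 -0.0055] about stand y 0.0153 +- 0.0088 halves 0.017 0.0135 F [ 0.14 -0.05 -4.85] eff5 [-0.0038 -0.0163 -0.0001] [0.0012 0.0062 0.0003]
t 25.25 pos [0.6422 0.057  0.2127] yaw -6.77 turn frac -0.012 shift frac [ 0.0001 -0.0018  0.0046] w 0.62 gf 64.8742811428383 tq [-0.0364 -0.0336 -0.0208] F [ 1.22 -0.49 -4.75] tilt 0.02 q [-0.03  0.13  1.61  0.    1.41 -1.48]
```

View pics/both5.png

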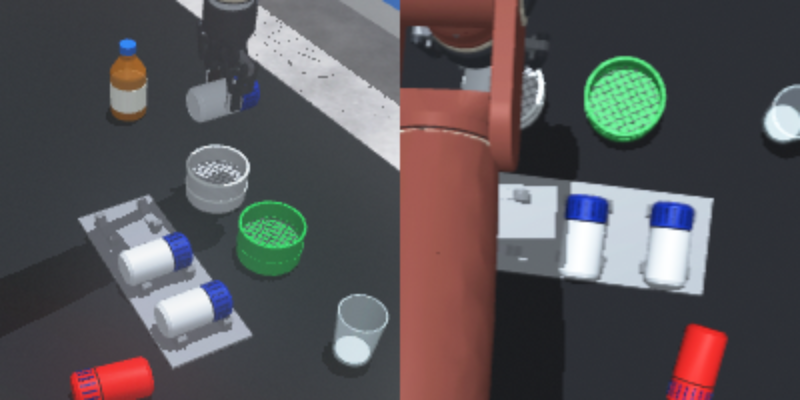

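The crop shows the left jar held level above the steel sieve at crop (222,98), with the sieve at (217,178). The other two jars are home in their cradles. One more swing will confirm the rattle.

move_arm([
  [[0, 0.065, 0, 0, 0], [0, 0.065, 0, 0, 0], [0, 0.065, 0, 0, 0], [0, 0, 0, 0, 0], [0, 0, 0, 0, 0]],
])

```text
time: 25.77
tool_pos: [0.5237, 0.0712, 0.2113]
tool_rot: [-0.001, 0.059, 0.998, -0.0]
contact_force: [0.6, 0.2, -4.9]
gripper_width: 0.618
grasp_force: 65.0
```

```bash
python3 -c "
from h import *
weigh(16)"
```

```text
torque mean [-0.0177 -0.0108 -0.0093] about stand y -0.0127 +- 0.0215 halves -0.0019 -0.0236 F [ 0.15 -0.21 -5.09] eff5 [ 0.0053  0.047  -0.0001] [0.0046 0.0393 0.001 ]
```

move_arm([
  [[0, -0.065, 0, 0, 0], [0, -0.065, 0, 0, 0], [0, -0.065, 0, 0, 0], [0, 0, 0, 0, 0], [0, 0, 0, 0, 0]],
])

```text
time: 26.98
tool_pos: [0.6433, 0.0566, 0.2106]
tool_rot: [-0.002, 0.059, 0.998, -0.0]
contact_force: [-0.7, 0.2, -5.1]
gripper_width: 0.619
grasp_force: 65.0
```

```bash
python3 -c "
from h import *
weigh(16); go(.643,.0555,.21)"
```

```text
torque mean [ 0.0082  0.0479 -0.001 ] about stand y 0.0486 +- 0.0063 halves 0.0576 0.0396 F [ 0.09  0.12 -5.2 ] eff5 [-0.0073 -0.0486  0.0001] [0.006  0.0212 0.0005]
t 27.78 pos [0.6422 0.057  0.2125] yaw -6.77 turn frac -0.012 shift frac [-0.0016 -0.0024  0.0041] w 0.621 gf 65.00530203105882 tq [-0.0191  0.0282  0.0276] F [-0.1  -0.69 -5.14] tilt 0.01 q [-0.03  0.13  1.61 -0.    1.41 -1.48]
```

The rattle is confirmed: the balance shifted again, and wrist effort went from +0.047 to −0.049 N m. I'll let it settle and hand in.

move_arm([
  [[0, 0, 0, 0, 0], [0, 0, 0, 0, 0], [0, 0, 0, 0, 0], [0, 0, 0, 0, 0], [0, 0, 0, 0, 0]],
])

```text
time: 28.2
tool_pos: [0.6423, 0.057, 0.2125]
tool_rot: [-0.0, 0.059, 0.998, 0.0]
contact_force: [0.3, 0.6, -4.9]
gripper_width: 0.62
grasp_force: 65.0
```

```bash
python3 -c "
from h import *
print(job.job_done())"
```

```text
the job is handed in; nothing more can be done
None
```

I handed the job in with the left jar, the one that rattles, held level and still about 0.2 m above the bench over the steel sieve, and with the silent centre and right jars back in their own places; no verdict came back.

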